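Tidy the restorer's bench into its trays

ROBOT

A 6-joint arm with a two-finger parallel gripper is mounted at the origin on the work surface. World frame = base frame: x ahead of the robot, y to its left, z up, the work surface at z = 0. Lengths are in mm, angles in rad, forces in N, time in s.
With the tool pointing down it reaches from about 300 to 775 mm from the base axis. Payload 14.6 kg.
Tool frame: the origin (TCP) lies on the centre line of the jaws, within the pads' length; the fingertips stand 8 mm ahead of it and the grasp point (between the pads) lies 11 mm behind it; z points along the fingers, y is the line along which they close (so a half turn about z gives the same grasp; the last joint's range is limited). The gripper opens to 94 mm and grips with 3 to 60 N. Pads are 16 mm wide; open, the fingers measure 119 mm over their backs; the gripper's body (75 mm by 177 mm) begins 78 mm behind the grasp point.
Start: joints at [-1.176, 0.3, 1.521, -0, 1.321, -0.067], TCP at [245.05, -492.382, 213.446] pointing down, gripper open.
Joint ranges: [-3.03, 3.03], [-0.79, 2.21], [0.23, 2.52], [-1.04, 4.18], [0, 3.07], [-2.55, 2.55]. Speed limits (rad/s): [2.22, 2.22, 2.57, 3.14, 3.14, 3.14].

INTERFACE

Orientations are given as [roll, pitch, yaw] about the fixed x, y, z axes, in that order (R = Rz(yaw) Ry(pitch) Rx(roll)).
In Python, from cell import manip gives the robot as it stands.
- The arm moves only by the tool jog_arm, never from a script. Its argument "rows" is one flat list of numbers, 7 for each row, row after row: the shift along the world's x, y, z in cm, then the turn, a rotation vector about the world's x, y, z in rad, then the closure, from 0 (fully open) to 1 (shut). In form: [dx, dy, dz, rx, ry, rz, fingers, dx, dy, dz, rx, ry, rz, fingers, ...]. A call has 1 to 20 rows; each row shifts and turns the commanded pose from where the row before left it; what a row does not reach is not made up. A row lasts 1/12 s, in which the tool goes at most 41.7 mm and 7.16 degrees, less where a joint would pass 70% of its speed; a pose out of reach is approached as far as the arm can. A call with a gripper value outside its range is refused whole. The fingers move at their own pace and stop on an object; "newtons" is the grip in N (left out, the last holds). Time passes only in rows, so rows that do not move let the fingers close. It gives the time, the measured TCP pose, the force, the opening and the grip force at its end, in the units of the state.
- manip.read_state(): the state, without advancing time (a new reading comes with each control period).
- manip.camera(name): name is "scene" or "top"; returns (picture, depth): 384x512x3 uint8, blue, green, red; 384x512 float32, mm along the optical axis (not along the pixel's ray), 0 where there is no reading.
- manip.camera_model(name): a dict with "K" (3x3 intrinsics, pixels), "R" (3x3) and "t" (3): a world point X has camera coordinates R X + t. Camera axes: x right, y down, z forward; pixel columns grow to the right and rows downward; lengths in mm; the calibration is good to about 2 mm. A picture is of the moment at which its call begins. camera_model takes no time and is no camera call.
- manip.sign_off(): hands the job in; it is judged then, once.
The state is a dict: "clock": time; "joints": joint angles; "qd": joint speeds; "effort": joint torques, N m; "eef_pos": TCP position; "eef_rot": TCP orientation; "wrist_force": force on the tool from outside, world axes, zero at the start; "moment": the same for the moment, N m; "finger_gap": finger opening in mm; "finger_force": force on a finger pad.
Only numpy, scipy, OpenCV 4.12 (cv2) and the standard library are available. Lean on these libraries where they do the work, as an engineer would, in place of code of your own. Each camera call takes 0.05 s, during which the arm holds its last target. There are 200 camera calls.

TASK

Sort what lies loose on the bench: stand each pigment jar upright in the bay of the jar rack made for its size (the wide jar in the wider bay, the slim jar in the narrower one), lay the brush flat on the floor of the long brush box, and lay the two bronze castings (rosette and scroll) face up in the felt-lined tray, one in each half. Set each thing down rather than dropping it, never let a jar tip over, and leave the bowl and the mug where they stand.

Things in the scene. Friction and masses are not known exactly. Their poses are not given: they have to be found in the camera images.
- jar_wide: The wide pigment jar: straight upright cylinder, 56 mm diameter, 54 mm high; white glazed body, the top 18 mm is a black lid of the same diameter. Origin: centre of the underside; z up. About 0.16 kg. Stands on the bench at the start.
- jar_slim: The slim pigment jar: same look, 38 mm diameter, 64 mm high, black lid the top 18 mm. Origin: centre of the underside; z up. About 0.1 kg.
- rosette: Bronze-brown cast rosette: a round flower disc, 56 mm diameter, 9 mm thick, petals up to 13 mm, with a round central boss, 26 mm diameter, rising to 34 mm above the underside; grip it by the boss, above 14 mm. Lies boss up. Origin: centre of the underside; z up. About 0.18 kg.
- scroll: Bronze-brown cast scroll, 72 mm long, 22 mm high: two round ends (32 mm diameter centred at x = -20 mm, 24 mm diameter at x = +24 mm) joined by a web 20 mm wide, whose flat sides run parallel to x from about x = -8 to +12 mm: grip there. Brass-coloured spirals on the top face. Origin: underside, mid-width; z up. About 0.15 kg.
- brush: Short flat brush lying flat, 150 mm long along its x axis, bristles to +x: dark wooden handle 14 mm wide, 12 mm high from x = -75 to +20 mm, steel ferrule 22 mm wide, stiff bristle head 26 mm wide, 10 mm high, to x = +75 mm. Origin: middle of the length, underside; z up. About 0.05 kg. Grip it at its middle.
- rack: Jar rack, a fixed light-wood tray 88 mm (x) by 148 mm (y), walls 6 mm thick, 25 mm high, floor 5 mm thick. Two bays along y: the wider, 76 by 76 mm inside, centred at y = -30 mm; the narrower, 76 mm (x) by 54 mm (y) inside, centred at y = +41 mm. Origin: centre of the underside; z up. With both jars in, there is finger room on their x sides.
- brush_box: Brush box, a fixed open light-wood box with a single compartment, 86 mm (x) by 220 mm (y) outside, walls 6 mm thick and 30 mm high, floor 5 mm thick (74 by 208 mm inside). Origin: centre of the underside; z up. The brush lies along its y.
- tray: Castings tray, fixed, shallow, light wood with a hard grey felt floor, 98 mm (x) by 190 mm (y) outside, walls 6 mm thick, 16 mm high, floor 5 mm thick. A divider of wall height at y = 0 makes two halves, each 86 by 86 mm inside, centred at y = -46 and y = +46 mm. Origin: centre of the underside; z up.
- bowl: White bowl, 110 mm across, 45 mm high, loose on the far side of the work: leave it. Origin: centre of the underside.
- mug: Blue mug, 76 mm across, 85 mm high, with a handle, loose on the far side of the work: leave it. Origin: centre of the underside.
Mind the look-alikes: they are no part of the job. What is shaped like the jar_slim but green is not meant. Leave any pink or yellow look-alike of the jar_wide alone.

How it is judged (in metres and radians):
At the end, for the whole second after the job is handed in: On the floors of their places, at rest: wide jar within 14 mm of the wider bay's centre, slim jar in the narrower bay, both upright (7 deg); brush along the box, within 40 mm of its centre; castings face up in different halves of the tray, rosette within 20 mm, scroll 34 mm of its centre (x of jar_wide in the frame of rack between -0.014 and 0.014 m and y of jar_wide in the frame of rack between -0.044 and -0.016 m and z of jar_wide in the frame of rack between 0 and 0.01 m and angle between each of jar_wide, jar_slim, rosette, scroll's own z axis and vertical below 0.12 rad and x of jar_slim in the frame of rack between -0.023 and 0.023 m and y of jar_slim in the frame of rack between 0.028 and 0.054 m and z of jar_slim in the frame of rack between 0 and 0.01 m and x of brush in the frame of brush_box between -0.035 and 0.035 m and y of brush in the frame of brush_box between -0.04 and 0.04 m and z of brush in the frame of brush_box between -0.001 and 0.011 m and angle between the x axis of brush and the y axis of brush_box, either way round below 0.5 rad and ((y of rosette in the frame of tray between -0.066 and -0.026 m and y of scroll in the frame of tray between 0.012 and 0.08 m) or (y of rosette in the frame of tray between 0.026 and 0.066 m and y of scroll in the frame of tray between -0.08 and -0.012 m)) and x of rosette in the frame of tray between -0.02 and 0.02 m and x of scroll in the frame of tray between -0.034 and 0.034 m and z of rosette in the frame of tray between 0.001 and 0.009 m and z of scroll in the frame of tray between 0.001 and 0.009 m and linear speed of each of jar_wide, jar_slim, rosette, scroll, brush below 0.03 m/s and angular speed of each of jar_wide, jar_slim, rosette, scroll, brush below 0.3 rad/s); the robot touches nothing.
It fails at once if a thing is dropped or knocked flying: faster than 0.75 m/s (a fall of about 3 cm) with no finger on it ((linear speed of jar_wide above 0.75 m/s and contact force between jar_wide and the fingers below 0.05 N) or (linear speed of jar_slim above 0.75 m/s and contact force between jar_slim and the fingers below 0.05 N) or (linear speed of rosette above 0.75 m/s and contact force between rosette and the fingers below 0.05 N) or (linear speed of scroll above 0.75 m/s and contact force between scroll and the fingers below 0.05 N) or (linear speed of brush above 0.75 m/s and contact force between brush and the fingers below 0.05 N)).
It fails at once if a jar is tipped over (more than 45 degrees) (angle between any of jar_wide, jar_slim's own z axis and vertical above 0.785 rad).
It fails at once if the bowl or the mug is moved by more than 25 mm (distance of any of bowl, mug from where it was at the start of the episode above 0.025 m).
It also fails if it takes over 120 s, if anything falls off the work surface, if the arm or the gripper's body presses on something with over 40 N, if the wrist force passes 120 N, or if a joint passes its speed limit or range.

## Working session

There is one attempt and no reset: what is moved stays moved. The work goes in short steps, Python scripts to look and compute and a tool call to move; the robot and the scene stay as the last step left them, time stands still between calls to the robot, and variables do not carry over. Pictures are saved under pics/ and viewed, at most 14 in all, crops included, and the job is handed in when it is done.

Besides the shell and the picture viewer there is one more tool, called as name(argument=value, ...) on one line, values as JSON. jog_arm: Moves the arm, as the interface text tells. Its arguments: {"type":"object","properties":{"rows":{"type":"array"},"newtons":{"type":"number"}},"required":["rows"]}

```bash
mkdir -p pics && cat > h.py <<'E'
from cell import manip
import numpy as np, cv2
def grab(n):
    p,d=manip.camera(n); np.savez(f'{n}.npz',p=p,d=d); return p,d
def cloud(n):
    z=np.load(f'{n}.npz'); d=z['d']; m=manip.camera_model(n)
    K,R,t=[np.array(m[k],float) for k in('K','R','t')]
    v,u=np.indices(d.shape)
    c=np.stack([(u-K[0,2])/K[0,0]*d,(v-K[1,2])/K[1,1]*d,d],-1)
    return z['p'],d,(c-t.ravel())@R
E
python3 - <<'E'
from h import *
for n in('top','scene'):
    p,d=grab(n); cv2.imwrite(f'pics/{n}0.png',cv2.resize(p,(800,600),interpolation=cv2.INTER_CUBIC))
    print(n,manip.camera_model(n))
print(manip.read_state())
E
```

```text
top {'K': array([[397.77306315,   0.        , 252.16144909],
       [  0.        , 397.77306315, 189.8586997 ],
       [  0.        ,   0.        ,   1.        ]]), 'R': array([[-0.06616823, -0.99778846, -0.00632034],
       [-0.96966618,  0.06579448, -0.23541153],
       [ 0.23530675, -0.00944814, -0.97187523]]), 't': array([ 22.28902072, 531.88029643, 900.27559962])}
scene {'K': array([[371.42591828,   0.        , 253.50014848],
       [  0.        , 371.42591828, 193.68385707],
       [  0.        ,   0.        ,   1.        ]]), 'R': array([[-0.17156148,  0.98506942,  0.01431408],
       [ 0.77372164,  0.14371854, -0.61700876],
       [-0.60985366, -0.09477982, -0.78682609]]), 't': array([  90.10692605, -407.61715778, 1470.9208678 ])}
{'clock': 0.1, 'joints': array([-1.17557188e+00,  3.00423531e-01,  1.52151647e+00, -1.79652415e-05,
        1.32070911e+00, -6.65842648e-02]), 'qd': array([ 0.00056722, -0.00196017,  0.00034105, -0.00046651, -0.00090803,
        0.00044198]), 'effort': array([-6.87861648e-04, -5.32651412e+01, -3.53287518e+01,  7.08946050e-02,
        2.35100929e-02, -2.89889635e-05]), 'eef_pos': array([ 244.97488559, -492.17359042,  212.93975122]), 'eef_rot': array([-3.14053738e+00, -5.29283539e-05,  4.61813142e-01]), 'wrist_force': array([-0.06017778,  0.44678403, -1.12019991]), 'moment': array([-0.04488271,  0.01887501, -0.00022863]), 'finger_force': 0.0, 'finger_gap': 94.02536468347253}
```

View pics/top0.png

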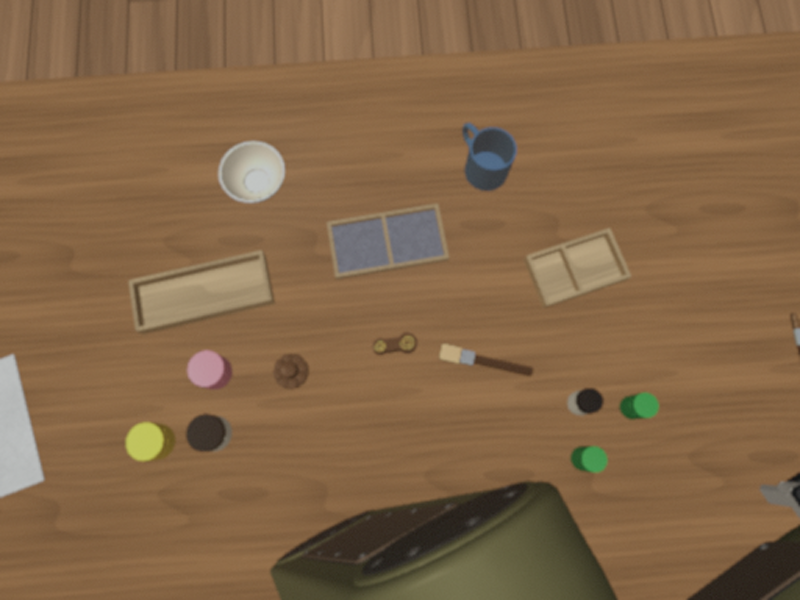

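View pics/scene0.png

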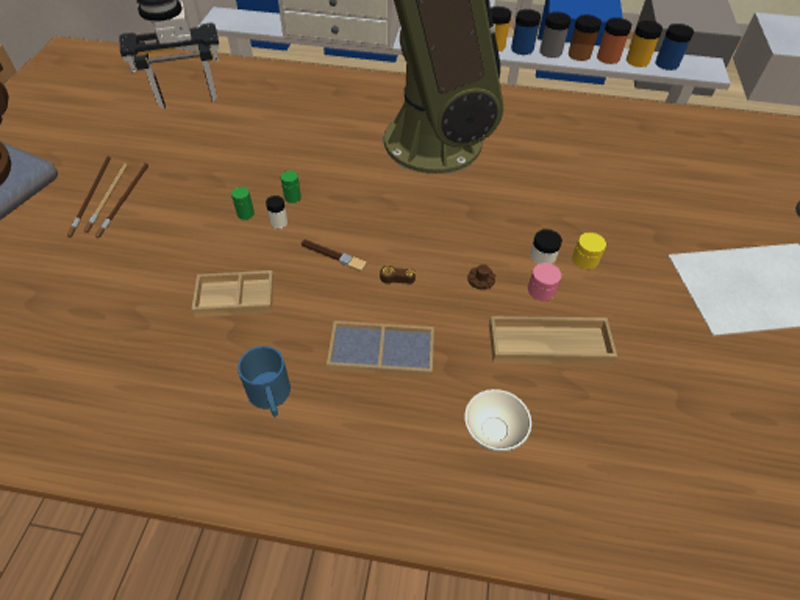

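Top view, 800-px scale. Wide-jar candidates are black-lid white at (207,433), pink at (207,369) and yellow at (145,441); the black-lid one fits. Slim candidates are black-lid white at (588,401) and green at (645,405) and (593,460); the black-lid one fits. Rosette is at (291,371), scroll (395,344), brush (487,361), brush box (202,290), tray (388,241) and rack (579,267). I'll measure them from depth and confirm in an enlarged crop.

```bash
cat >> h.py <<'E'
def comps(X0=(230,680),Y=(-420,420),zmin=4,cams=('top','scene'),show=True):
    P=[];C=[]
    for n in cams:
        p,d,W=cloud(n); ok=(d>0)&(W[...,0]>X0[0])&(W[...,0]<X0[1])&(W[...,1]>Y[0])&(W[...,1]<Y[1])&(W[...,2]>zmin)&(W[...,2]<110)
        P.append(W[ok]);C.append(p[ok])
    P=np.vstack(P);C=np.vstack(C)
    g=np.zeros((int((X0[1]-X0[0])/2)+1,int((Y[1]-Y[0])/2)+1),np.uint8)
    i=((P[:,0]-X0[0])/2).astype(int);j=((P[:,1]-Y[0])/2).astype(int); g[i,j]=255
    n,l,s,c=cv2.connectedComponentsWithStats(cv2.morphologyEx(g,cv2.MORPH_CLOSE,np.ones((3,3))))
    L=l[i,j]; out=[]
    for k in range(1,n):
        q=P[L==k]
        if len(q)<60: continue
        zt=np.percentile(q[:,2],97); top=q[q[:,2]>zt-5]; a=cv2.minAreaRect(q[:,:2].astype(np.float32)); b=cv2.minAreaRect(top[:,:2].astype(np.float32))
        out.append(q)
        if show: print(len(q),'z%.0f'%zt,'all',np.round(a[0]),np.round(a[1]),round(a[2],1),'| top',np.round(b[0]),np.round(b[1]),round(b[2],1),'col',np.median(C[L==k][q[:,2]>zt-5],0))
    return out
E
python3 - <<'E'
from h import *
for n in('top','scene'):
    p,d,W=cloud(n)
    w=W[(d>0)&(W[...,0]>250)&(W[...,0]<680)&(abs(W[...,1])<400)]
    print(n,'table z',np.median(w[:,2])); comps(cams=(n,))
p=np.load('top.npz')['p']; a=cv2.resize(p[215:310,70:200],(520,380),interpolation=2); b=cv2.resize(p[240:310,350:430],(434,380),interpolation=2)
cv2.imwrite('pics/c1.png',cv2.resize(np.hstack([a,b]),(800,319)))
E
```

```text
top table z 1.3394447519925516
336 z67 all [ 275. -289.] [37. 45.] 73.3 | top [ 271. -288.] [36. 36.] 43.7 col [ 80. 150.  71.]
626 z57 all [340. 370.] [55. 55.] 43.7 | top [341. 370.] [54. 54.] 43.7 col [ 92. 196. 192.]
578 z57 all [348. 280.] [55. 58.] 23.4 | top [347. 282.] [54. 53.] 20.3 col [44. 52. 62.]
344 z67 all [ 343. -375.] [37. 36.] 86.1 | top [ 343. -375.] [36. 35.] 35.0 col [ 78. 148.  68.]
314 z67 all [ 357. -295.] [38. 40.] 55.3 | top [ 356. -294.] [36. 35.] 85.2 col [33. 37. 43.]
443 z15 all [ 431. -152.] [150.  31.] 71.1 | top [ 433. -154.] [146.  24.] 75.7 col [ 52.  77. 106.]
394 z36 all [437. 158.] [54. 54.] 42.1 | top [437. 158.] [22. 22.] 88.3 col [ 51.  73. 101.]
549 z57 all [443. 280.] [58. 55.] 83.2 | top [444. 281.] [53. 53.] 79.4 col [156. 146. 190.]
284 z27 all [469. -10.] [68. 32.] 86.8 | top [470. -10.] [67. 30.] 86.6 col [ 62.5  99.  124. ]
1821 z28 all [ 575. -317.] [ 99. 150.] 14.1 | top [ 574. -317.] [ 88. 149.] 15.1 col [105. 136. 157.]
2794 z32 all [572. 296.] [ 93. 228.] 9.0 | top [574. 299.] [ 88. 221.] 9.8 col [100. 131. 151.]
1944 z18 all [638
[... 550 characters left out ...]
37. 35.] 32.6 col [26. 25. 27.]
244 z16 all [ 429. -150.] [153.  28.] 70.8 | top [ 432. -153.] [150.  22.] 75.0 col [36. 56. 81.]
394 z58 all [444. 281.] [56. 56.] 62.4 | top [443. 281.] [55. 52.] 59.9 col [149. 129. 212.]
214 z37 all [438. 160.] [52. 54.] 17.9 | top [436. 159.] [23. 24.] 84.9 col [35. 55. 82.]
211 z26 all [469.  -9.] [70. 31.] 88.2 | top [469.  -9.] [69. 31.] 88.2 col [40. 69. 95.]
1311 z28 all [ 572. -311.] [100. 160.] 12.4 | top [ 572. -316.] [ 94. 148.] 14.8 col [ 98.  135.5 160. ]
2132 z32 all [573. 298.] [ 93. 225.] 10.4 | top [573. 299.] [ 90. 222.] 9.6 col [ 96. 133. 157.]
1593 z18 all [640.  -9.] [ 99. 190.] 5.8 | top [639.  -9.] [ 99. 190.] 5.6 col [ 95. 131. 155.]
```

View pics/c1.png

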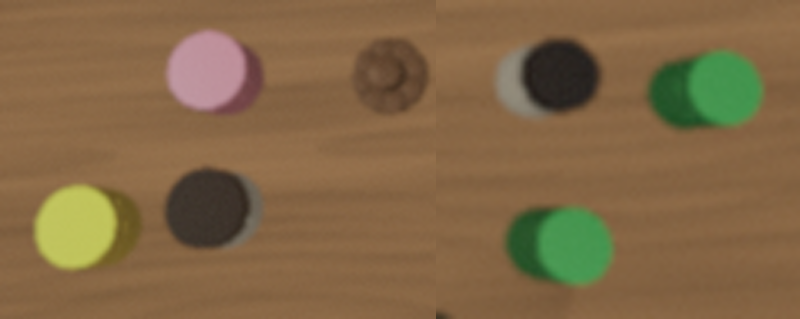

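The crop confirms the jars: black-lid white at (207,208) is wide and (560,75) is slim. The others are pink, yellow and green. Sizes and heights match the given ones. I'll start with the slim jar, with the jaw line on a diagonal clear of the green ones.

jog_arm(rows=[0.5, 1, -0.6, 0, 0, 0.03, 0.3, 1.2, 2.1, -1.3, 0, 0, 0.035, 0.3, 1.2, 2.1, -1.3, 0, 0, 0.035, 0.3, 1.2, 2.1, -1.3, 0, 0, 0.035, 0.3, 1.2, 2.1, -1.3, 0, 0, 0.035, 0.3, 1.2, 2.1, -1.3, 0, 0, 0.035, 0.3, 1.2, 2.1, -1.3, 0, 0, 0.035, 0.3, 1.2, 2.1, -1.3, 0, 0, 0.035, 0.3, 1.2, 2.1, -1.3, 0, 0, 0.035, 0.3, 0.9, 2.1, -0.6, 0, 0, 0.013, 0.3, 0, 0, 0, 0, 0, 0, 0.3, 0, 0, 0, 0, 0, 0, 0.3], newtons=25)

```text
clock: 1.1
eef_pos: [355.2, -292.7, 97.2]
eef_rot: [-3.141, 0.0, 0.786]
wrist_force: [-0.6, -0.3, 1.2]
finger_gap: 65.6
finger_force: 0.0
```

```bash
python3 - <<'E'
from h import *
s=manip.read_state();print(s['clock'],s['eef_pos'],s['eef_rot'],s['finger_gap'])
for n in('top','scene'):
    for q in comps(cams=(n,),show=False):
        m=q.mean(0)
        if 380<m[0]<480 and -230<m[1]<-80:
            q=q[q[:,2]>10]; vx,vy,x,y=cv2.fitLine(q[:,:2].astype(np.float32),cv2.DIST_HUBER,0,.01,.01).ravel()
            t=(q[:,:2]-[x,y])@[vx,vy]; c=(np.percentile(t,.5)+np.percentile(t,99.5))/2
            print(n,np.degrees(np.arctan2(vy,vx)),x+c*vx,y+c*vy,np.ptp(t))
E
```

```text
1.1 [ 355.2362667  -292.73025093   97.19842019] [-3.14081169e+00  4.56725857e-05  7.86424772e-01] 65.57985039801254
top 72.88349 430.7679336175023 -153.67638386660775 146.673895094138
scene 72.243614 430.53629328272166 -152.4161005580513 149.50249068929963
```

jog_arm(rows=[0, 0, -1.5, 0, 0, 0, 0.3, 0, 0, -2, 0, 0, 0, 0.3, 0, 0, -1.6, 0, 0, 0, 0.3, 0, 0, -0.8, 0, 0, 0, 0.3, 0, 0, 0, 0, 0, 0, 0.3, 0, 0, 0, 0, 0, 0, 1, 0, 0, 0, 0, 0, 0, 1, 0, 0, 0, 0, 0, 0, 1, 0, 0, 0, 0, 0, 0, 1, 0, 0, 0, 0, 0, 0, 1, 0, 0, 0, 0, 0, 0, 1, 0, 0, 0.5, 0, 0, 0, 1, 0, 0, 1, 0, 0, 0, 1])

```text
clock: 2.18
eef_pos: [354.6, -292.9, 53.2]
eef_rot: [-3.14, 0.0, 0.785]
wrist_force: [0.4, -0.6, -0.6]
finger_gap: 37.6
finger_force: 25.0
```

jog_arm(rows=[0.5, 0, 2, 0, 0, 0.05, 1, 1.5, 0.1, 2, 0, 0, 0.1, 1, 2, 0.2, 1, 0, 0, 0.1, 1, 2, 0.2, 0, 0, 0, 0.1, 1, 2, 0.2, 0, 0, 0, 0.1, 1, 2, 0.2, 0, 0, 0, 0.1, 1, 2, 0.2, 0, 0, 0, 0.1, 1, 2, 0.2, 0, 0, 0, 0.1, 1, 2, 0.2, 0, 0, 0, 0.1, 1, 2, 0.2, 0, 0, 0, 0.1, 1, 1.8, 0.1, 0, 0, 0, 0.07, 1, 1, 0, 0, 0, 0, 0.03, 1, 0, 0, 0, 0, 0, 0, 1, 0, 0, 0, 0, 0, 0, 1])

```text
clock: 3.35
eef_pos: [562.8, -275.2, 103.7]
eef_rot: [-3.141, -0.0, 1.834]
wrist_force: [-1.1, -0.5, -0.8]
finger_gap: 37.7
finger_force: 25.0
```

jog_arm(rows=[0, -0.1, -1, 0, 0, 0, 1, 0, -0.1, -2, 0, 0, 0, 1, 0, 0, -1.5, 0, 0, 0, 1, 0, 0, -0.8, 0, 0, 0, 1, 0, 0, -0.4, 0, 0, 0, 1, 0, 0, -0.2, 0, 0, 0, 1, 0, 0, 0, 0, 0, 0, 1, 0, 0, 0, 0, 0, 0, 1])

```text
clock: 4.02
eef_pos: [563.3, -277.6, 45.2]
eef_rot: [3.141, 0.001, 1.835]
wrist_force: [0.1, -0.8, -1.1]
finger_gap: 37.6
finger_force: 25.0
```

jog_arm(rows=[0, 0, -0.1, 0, 0, 0, 1, 0, 0, -0.1, 0, 0, 0, 1, 0, 0, 0, 0, 0, 0, 1, 0, 0, 0, 0, 0, 0, 1])

```text
clock: 4.35
eef_pos: [563.5, -277.7, 44.0]
eef_rot: [3.141, 0.001, 1.835]
wrist_force: [-4.2, 2.0, 10.1]
finger_gap: 37.4
finger_force: 25.0
```

Bench contact is felt (10 N), so the jar is on the floor. Release and go to the brush.

jog_arm(rows=[0, 0, 0, 0, 0, 0, 0.4, 0, 0, 0, 0, 0, 0, 0.3, 0, 0, 0, 0, 0, 0, 0.3, 0, 0, 1.2, 0, 0, 0, 0.3, 0, 0, 2.4, 0, 0, 0, 0.3, 0, 0, 2, 0, 0, 0, 0.3, -0.5, 0.4, 1, 0, 0, -0.04, 0.3, -1.5, 1.4, 0, 0, 0, -0.08, 0.3, -2.2, 2.1, 0, 0, 0, -0.08, 0.3, -2.4, 2.3, -0.5, 0, 0, -0.08, 0.3, -2.4, 2.3, -1, 0, 0, -0.08, 0.3, -2.2, 2.1, -1, 0, 0, -0.08, 0.3, -1.5, 1.4, -1, 0, 0, -0.08, 0.3, -0.6, 0.5, -0.5, 0, 0, -0.04, 0.3, 0, 0, 0, 0, 0, 0, 0.3, 0, 0, 0, 0, 0, 0, 0.3])

```text
clock: 5.68
eef_pos: [430.6, -152.6, 69.4]
eef_rot: [3.14, 0.0, 1.277]
wrist_force: [0.7, -0.1, 0.2]
finger_gap: 65.9
finger_force: 0.0
```

```bash
python3 - <<'E'
from h import *
for n in('scene','top'):
    grab(n); comps(cams=(n,),X0=(480,680),Y=(-420,-200))
cv2.imwrite('pics/s1.png',cv2.resize(np.load('scene.npz')['p'][100:230,100:330],(800,452)))
E
```

```text
1345 z71 all [ 573. -315.] [ 94. 156.] 14.3 | top [ 564. -278.] [35. 35.] 20.0 col [28. 27. 29.]
1740 z71 all [ 570. -317.] [ 97. 153.] 15.3 | top [ 565. -278.] [35. 37.] 83.4 col [39. 46. 54.]
```

View pics/s1.png

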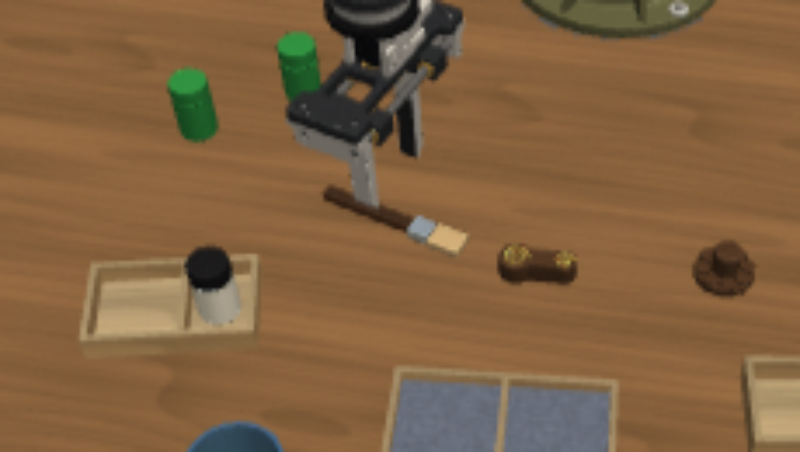

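Slim jar stands upright in the narrower bay at (215,285), top at 71 mm as expected. The jaws straddle the brush.

jog_arm(rows=[0, 0, -1.5, 0, 0, 0, 0.3, 0, 0, -2, 0, 0, 0, 0.3, 0, 0, -1.3, 0, 0, 0, 0.3, 0, 0, -0.7, 0, 0, 0, 0.3, 0, 0, -0.3, 0, 0, 0, 0.4, 0, 0, 0, 0, 0, 0, 0.6, 0, 0, 0, 0, 0, 0, 1, 0, 0, 0, 0, 0, 0, 1, 0, 0, 0, 0, 0, 0, 1, 0, 0, 0, 0, 0, 0, 1, 0, 0, 0, 0, 0, 0, 1, 0, 0, 0, 0, 0, 0, 1], newtons=20)

```text
clock: 6.78
eef_pos: [430.1, -152.4, 10.6]
eef_rot: [3.141, 0.0, 1.275]
wrist_force: [-0.4, -0.3, -0.6]
finger_gap: 15.9
finger_force: 0.0
```

jog_arm(rows=[0, 0, 0, 0, 0, 0, 1, 0, 0, 0, 0, 0, 0, 1, 0, 0, 1, 0, 0, 0, 1, 0, 0, 2, 0, 0, 0, 1, 0, 0, 2, 0, 0, 0, 1])

```text
clock: 7.2
eef_pos: [429.6, -152.2, 61.3]
eef_rot: [-3.14, -0.0, 1.275]
wrist_force: [0.2, -0.8, -1.3]
finger_gap: 13.6
finger_force: 20.0
```

jog_arm(rows=[0.3, 1, 1, 0, 0, 0.03, 1, 0.6, 2, 1.5, 0, 0, 0.03, 1, 1, 3, 1, 0, 0, 0.03, 1, 1.1, 3.5, 0, 0, 0, 0.03, 1, 1.1, 3.5, 0, 0, 0, 0.03, 1, 1.1, 3.5, 0, 0, 0, 0.03, 1, 1.1, 3.5, 0, 0, 0, 0.03, 1, 1.1, 3.5, 0, 0, 0, 0.03, 1, 1.1, 3.5, 0, 0, 0, 0.03, 1, 1.1, 3.5, 0, 0, 0, 0.03, 1, 1.1, 3.5, 0, 0, 0, 0.03, 1, 1.1, 3.5, 0, 0, 0, 0.03, 1, 1, 3, 0, 0, 0, 0.03, 1, 0.7, 2, 0, 0, 0, 0.03, 1, 0.5, 1.5, 0, 0, 0, 0.03, 1, 0.4, 1.1, 0, 0, 0, 0.015, 1, 0, 0, 0, 0, 0, 0, 1, 0, 0, 0, 0, 0, 0, 1])

```text
clock: 8.7
eef_pos: [573.4, 299.2, 95.2]
eef_rot: [-3.141, 0.0, 1.741]
wrist_force: [-0.2, -0.3, 0.5]
finger_gap: 13.8
finger_force: 20.0
```

jog_arm(rows=[0, 0, -1.5, 0, 0, 0, 1, 0, 0, -2.5, 0, 0, 0, 1, 0, 0, -2, 0, 0, 0, 1, 0, 0, -1, 0, 0, 0, 1, 0, 0, -0.5, 0, 0, 0, 1, 0, 0, -0.3, 0, 0, 0, 1, 0, 0, -0.1, 0, 0, 0, 1, 0, 0, 0, 0, 0, 0, 1, 0, 0, 0, 0, 0, 0, 1])

```text
clock: 9.45
eef_pos: [574.5, 298.8, 17.5]
eef_rot: [3.14, -0.0, 1.74]
wrist_force: [0.4, -0.2, 0.4]
finger_gap: 14.0
finger_force: 20.0
```

jog_arm(rows=[0, 0, -0.1, 0, 0, 0, 1, 0, 0, -0.1, 0, 0, 0, 1, 0, 0, 0, 0, 0, 0, 1, 0, 0, 0, 0, 0, 0, 1])

```text
clock: 9.78
eef_pos: [574.4, 298.8, 15.6]
eef_rot: [3.14, -0.0, 1.74]
wrist_force: [-2.6, -1.4, 8.3]
finger_gap: 13.7
finger_force: 20.0
```

jog_arm(rows=[0, 0, 0, 0, 0, 0, 0.75, 0, 0, 0, 0, 0, 0, 0.7, 0, 0, 0, 0, 0, 0, 0.7, 0, 0, 1, 0, 0, 0, 0.7, 0, 0, 2.5, 0, 0, 0, 0.7, 0, 0, 2.5, 0, 0, 0, 0.4, -0.5, -0.5, 1.5, 0, 0, 0, 0.4, -1.5, -1.5, 0, 0, 0, 0, 0.4, -2.3, -2.3, 0, 0, 0, 0, 0.4, -2.5, -2.5, 0, 0, 0, 0, 0.4, -2.5, -2.5, 0, 0, 0, 0, 0.4, -2.2, -2.3, 0, 0, 0, 0, 0.4, -1.5, -1.6, 0, 0, 0, 0, 0.4, -0.7, -0.8, 0, 0, 0, 0, 0.4, 0, 0, 0, 0, 0, 0, 0.4, 0, 0, 0, 0, 0, 0, 0.4])

```text
clock: 11.12
eef_pos: [438.0, 159.0, 90.2]
eef_rot: [3.14, -0.0, 1.739]
wrist_force: [0.4, 0.3, -0.3]
finger_gap: 56.1
finger_force: 0.0
```

```bash
python3 - <<'E'
from h import *
grab('scene'); grab('top')
cv2.imwrite('pics/s2.png',cv2.resize(np.load('scene.npz')['p'][120:250,230:420],(760,520)))
E
```

```text
(no output)
```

View pics/s2.png

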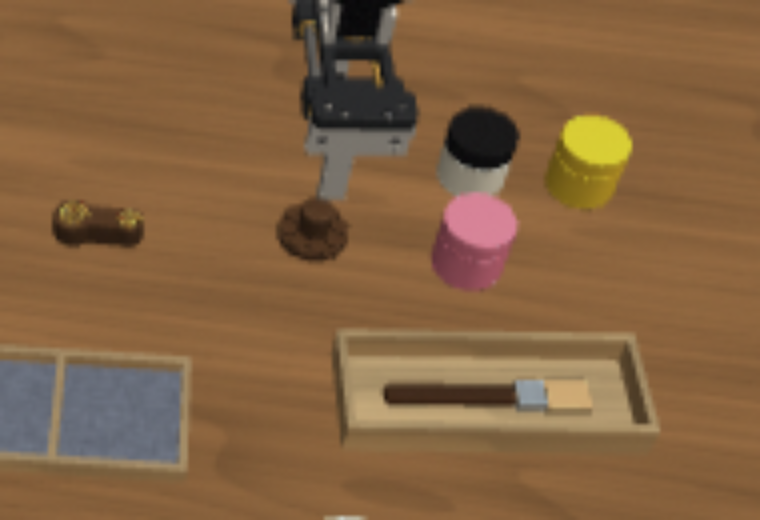

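The brush lies along the box (385–590, 393). The gripper is above the rosette.

jog_arm(rows=[0, 0, -1.5, 0, 0, 0, 0.4, 0, 0, -2.5, 0, 0, 0, 0.4, 0, 0, -1.5, 0, 0, 0, 0.4, 0, 0, -0.8, 0, 0, 0, 0.4, 0, 0, -0.4, 0, 0, 0, 0.5, 0, 0, 0, 0, 0, 0, 0.6, 0, 0, 0, 0, 0, 0, 1, 0, 0, 0, 0, 0, 0, 1, 0, 0, 0, 0, 0, 0, 1, 0, 0, 0, 0, 0, 0, 1, 0, 0, 0, 0, 0, 0, 1, 0, 0, 0, 0, 0, 0, 1], newtons=30)

```text
clock: 12.22
eef_pos: [437.5, 158.8, 23.1]
eef_rot: [3.14, -0.0, 1.74]
wrist_force: [-0.5, 0.7, 6.8]
finger_gap: 25.5
finger_force: 30.0
```

jog_arm(rows=[0, 0, 0.5, 0, 0, 0, 1, 0, 0, 1.5, 0, 0, 0, 1, 0, 0, 2, 0, 0, 0, 1, 0.5, -0.3, 1.5, 0, 0, 0, 1, 1.5, -0.9, 0.5, 0, 0, 0, 1, 2.3, -1.4, 0, 0, 0, 0, 1, 2.5, -1.6, 0, 0, 0, 0, 1, 2.5, -1.6, 0, 0, 0, 0, 1, 2.5, -1.6, 0, 0, 0, 0, 1, 2.5, -1.5, 0, 0, 0, 0, 1, 2.3, -1.4, 0, 0, 0, 0, 1, 1.8, -1.1, 0, 0, 0, 0, 1, 1, -0.6, 0, 0, 0, 0, 1, 0.4, -0.2, 0, 0, 0, 0, 1, 0, 0, 0, 0, 0, 0, 1, 0, 0, 0, 0, 0, 0, 1])

```text
clock: 13.55
eef_pos: [634.4, 37.0, 82.3]
eef_rot: [-3.141, -0.0, 1.74]
wrist_force: [-0.5, 0.1, -2.2]
finger_gap: 25.3
finger_force: 30.0
```

jog_arm(rows=[0.1, 0, -1.2, 0, 0, 0, 1, 0, 0, -2, 0, 0, 0, 1, 0, 0, -1.1, 0, 0, 0, 1, 0, 0, -0.6, 0, 0, 0, 1, 0, 0, -0.3, 0, 0, 0, 1, 0, 0, -0.1, 0, 0, 0, 1, 0, 0, -0.1, 0, 0, 0, 1, 0, 0, 0, 0, 0, 0, 1, 0, 0, 0, 0, 0, 0, 1])

```text
clock: 14.3
eef_pos: [636.3, 36.6, 29.0]
eef_rot: [3.141, 0.0, 1.74]
wrist_force: [0.5, -0.3, -1.4]
finger_gap: 25.1
finger_force: 30.0
```

jog_arm(rows=[0, 0, -0.1, 0, 0, 0, 1, 0, 0, -0.1, 0, 0, 0, 1, 0, 0, 0, 0, 0, 0, 1, 0, 0, 0, 0, 0, 0, 1])

```text
clock: 14.63
eef_pos: [636.5, 36.6, 28.2]
eef_rot: [3.14, 0.0, 1.74]
wrist_force: [-5.9, -0.4, 11.1]
finger_gap: 25.0
finger_force: 30.0
```

jog_arm(rows=[0, 0, 0, 0, 0, 0, 0.6, 0, 0, 0, 0, 0, 0, 0.5, 0, 0, 0, 0, 0, 0, 0.45, 0, 0, 1, 0, 0, 0, 0.45, 0, 0, 2, 0, 0, 0, 0.45, 0, 0, 2, 0, 0, 0, 0.45, -1, -0.3, 0, 0, 0, -0.03, 0.45, -2, -0.5, 0, 0, 0, -0.03, 0.45, -2.5, -0.6, 0, 0, 0, -0.03, 0.45, -2.6, -0.7, 0, 0, 0, -0.03, 0.45, -2.6, -0.7, 0, 0, 0, -0.03, 0.45, -2.5, -0.6, 0, 0, 0, -0.03, 0.45, -2, -0.6, 0, 0, 0, -0.02, 0.45, -1.1, -0.3, 0, 0, 0, -0.02, 0.45, -0.5, -0.1, 0, 0, 0, 0, 0.45, 0, 0, 0, 0, 0, 0, 0.45, 0, 0, 0, 0, 0, 0, 0.45])

```text
clock: 16.05
eef_pos: [468.8, -7.4, 77.0]
eef_rot: [3.141, 0.0, 1.52]
wrist_force: [-0.3, 1.1, -0.2]
finger_gap: 52.0
finger_force: 0.0
```

```bash
python3 - <<'E'
from h import *
grab('scene'); grab('top'); p=np.load('scene.npz')['p']
cv2.imwrite('pics/s3.png',cv2.resize(p[130:250,190:330],(700,600),interpolation=2))
E
```

```text
(no output)
```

View pics/s3.png

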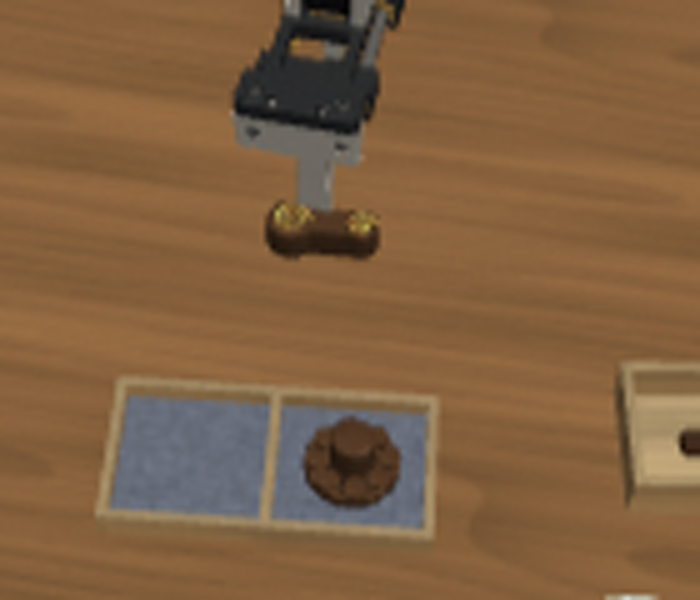

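The rosette lies flat in the right half of the tray at (352,462). The jaws straddle the scroll web at (325,235).

jog_arm(rows=[0, 0, -1.5, 0, 0, 0, 0.45, 0, 0, -2.5, 0, 0, 0, 0.45, 0, 0, -1.4, 0, 0, 0, 0.45, 0, 0, -0.8, 0, 0, 0, 0.45, 0, 0, -0.4, 0, 0, 0, 0.5, 0, 0, 0, 0, 0, 0, 0.6, 0, 0, 0, 0, 0, 0, 1, 0, 0, 0, 0, 0, 0, 1, 0, 0, 0, 0, 0, 0, 1, 0, 0, 0, 0, 0, 0, 1, 0, 0, 0, 0, 0, 0, 1, 0, 0, 0, 0, 0, 0, 1, 0, 0, 0, 0, 0, 0, 1])

```text
clock: 17.23
eef_pos: [468.4, -7.4, 11.1]
eef_rot: [3.141, 0.0, 1.52]
wrist_force: [-0.5, -0.0, 6.3]
finger_gap: 20.3
finger_force: 29.0
```

jog_arm(rows=[0, 0, 0.5, 0, 0, 0, 1, 0, 0, 1.5, 0, 0, 0, 1, 0, 0, 2.5, 0, 0, 0, 1, 0.5, -0.1, 2, 0, 0, 0, 1, 1.5, -0.4, 0.5, 0, 0, 0.015, 1, 2.3, -0.6, 0, 0, 0, 0.02, 1, 2.5, -0.7, 0, 0, 0, 0.02, 1, 2.5, -0.7, 0, 0, 0, 0.02, 1, 2.5, -0.7, 0, 0, 0, 0.02, 1, 2.3, -0.6, 0, 0, 0, 0.02, 1, 1.8, -0.4, 0, 0, 0, 0.02, 1, 1.2, -0.2, 0, 0, 0, 0.01, 1, 0.5, -0.1, 0, 0, 0, 0, 1, 0, 0, 0, 0, 0, 0, 1, 0, 0, 0, 0, 0, 0, 1])

```text
clock: 18.48
eef_pos: [643.5, -52.2, 80.3]
eef_rot: [-3.141, -0.0, 1.664]
wrist_force: [-0.1, -0.2, -0.6]
finger_gap: 19.9
finger_force: 29.0
```

Target z is about 16 mm at contact; go to 17.

jog_arm(rows=[0, -0.1, -1.5, 0, 0, 0, 1, 0, 0, -2.3, 0, 0, 0, 1, 0, 0, -1.3, 0, 0, 0, 1, 0, 0, -0.7, 0, 0, 0, 1, 0, 0, -0.3, 0, 0, 0, 1, 0, 0, -0.1, 0, 0, 0, 1, 0, 0, -0.1, 0, 0, 0, 1, 0, 0, -0.1, 0, 0, 0, 1, 0, 0, 0, 0, 0, 0, 1, 0, 0, 0, 0, 0, 0, 1])

```text
clock: 19.32
eef_pos: [644.3, -53.4, 16.9]
eef_rot: [3.141, 0.0, 1.665]
wrist_force: [0.2, -0.3, -1.1]
finger_gap: 20.2
finger_force: 29.0
```

jog_arm(rows=[0, 0, -0.1, 0, 0, 0, 1, 0, 0, -0.1, 0, 0, 0, 1, 0, 0, 0, 0, 0, 0, 1, 0, 0, 0, 0, 0, 0, 1])

```text
clock: 19.65
eef_pos: [644.6, -53.5, 16.0]
eef_rot: [3.14, 0.001, 1.665]
wrist_force: [-4.8, -0.7, 11.7]
finger_gap: 19.8
finger_force: 29.4
```

jog_arm(rows=[0, 0, 0, 0, 0, 0, 0.7, 0, 0, 0, 0, 0, 0, 0.65, 0, 0, 0, 0, 0, 0, 0.65, 0, 0, 1, 0, 0, 0, 0.65, 0, 0, 2.5, 0, 0, 0, 0.65, 0, 0, 3, 0, 0, 0, 0.5, -0.5, 0.6, 2.5, 0, 0, 0, 0.2, -1.5, 1.7, 0.5, 0, 0, -0.04, 0.2, -2, 2.3, 0, 0, 0, -0.08, 0.2, -2.3, 2.6, 0, 0, 0, -0.08, 0.2, -2.3, 2.6, 0, 0, 0, -0.08, 0.2, -2.3, 2.6, 0, 0, 0, -0.08, 0.2, -2.3, 2.6, 0, 0, 0, -0.08, 0.2, -2.3, 2.6, 0, 0, 0, -0.08, 0.2, -2.3, 2.6, 0, 0, 0, -0.08, 0.2, -2.3, 2.6, 0, 0, 0, -0.08, 0.2, -2.3, 2.6, 0, 0, 0, -0.08, 0.2, -2.3, 2.6, 0, 0, 0, -0.08, 0.2, -2.3, 2.6, 0, 0, 0, -0.04, 0.2, -1.5, 1.7, 0, 0, 0, 0, 0.2])

```text
clock: 21.32
eef_pos: [357.3, 271.3, 110.2]
eef_rot: [-3.142, -0.001, 0.783]
wrist_force: [-0.9, -0.7, -0.2]
finger_gap: 75.2
finger_force: 0.0
```

jog_arm(rows=[-0.6, 0.7, 0, 0, 0, 0, 0.2, -0.4, 0.5, 0, 0, 0, 0, 0.2, 0, 0, 0, 0, 0, 0, 0.2, 0, 0, 0, 0, 0, 0, 0.2])

```text
clock: 21.65
eef_pos: [349.7, 281.2, 109.6]
eef_rot: [3.141, -0.0, 0.785]
wrist_force: [-0.2, 0.3, -0.7]
finger_gap: 75.2
finger_force: 0.0
```

```bash
python3 - <<'E'
from h import *
print(manip.read_state()['eef_pos'])
grab('scene'); grab('top'); p=np.load('scene.npz')['p']
cv2.imwrite('pics/s4.png',cv2.resize(p[110:250,200:420],(800,509),interpolation=2))
E
```

```text
[349.65748317 281.18796887 109.60785763]
```

View pics/s4.png

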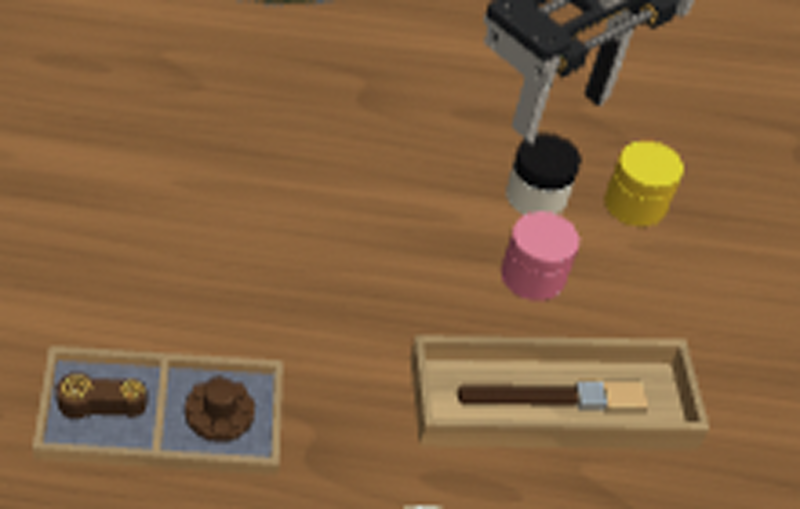

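The castings sit in separate tray halves at (103,395) and (220,408), and the brush is flat. Pick the wide jar now.

jog_arm(rows=[-0.1, 0.1, -1.5, 0, 0, 0, 0.2, -0.1, 0.1, -2.5, 0, 0, 0, 0.2, 0, 0, -2, 0, 0, 0, 0.2, 0, 0, -1.3, 0, 0, 0, 0.2, 0, 0, -0.5, 0, 0, 0, 0.2, 0, 0, 0, 0, 0, 0, 0.3, 0, 0, 0, 0, 0, 0, 0.4, 0, 0, 0, 0, 0, 0, 1, 0, 0, 0, 0, 0, 0, 1, 0, 0, 0, 0, 0, 0, 1, 0, 0, 0, 0, 0, 0, 1, 0, 0, 0, 0, 0, 0, 1])

```text
clock: 22.75
eef_pos: [347.7, 283.8, 32.3]
eef_rot: [3.141, -0.002, 0.785]
wrist_force: [0.2, -2.1, 7.0]
finger_gap: 55.4
finger_force: 30.0
```

jog_arm(rows=[0, 0, 0.5, 0, 0, 0, 1, 0, 0, 1.5, 0, 0, 0, 1, 0, 0, 2.5, 0, 0, 0, 1, 0.1, -0.3, 2.5, 0, 0, 0, 1, 0.5, -1, 1.5, 0, 0, 0, 1, 0.8, -2, 0.5, 0, 0, 0.03, 1, 1.1, -3, 0, 0, 0, 0.05, 1, 1.2, -3.3, 0, 0, 0, 0.06, 1, 1.2, -3.3, 0, 0, 0, 0.06, 1, 1.2, -3.3, 0, 0, 0, 0.06, 1, 1.2, -3.3, 0, 0, 0, 0.06, 1, 1.2, -3.3, 0, 0, 0, 0.06, 1, 1.2, -3.3, 0, 0, 0, 0.06, 1, 1.2, -3.3, 0, 0, 0, 0.06, 1, 1.2, -3.3, 0, 0, 0, 0.06, 1, 1.2, -3.3, 0, 0, 0, 0.06, 1, 1.2, -3.3, 0, 0, 0, 0.06, 1, 1.1, -3, 0, 0, 0, 0.06, 1, 0.8, -2, 0, 0, 0, 0.03, 1, 0.4, -1, 0, 0, 0, 0, 1])

```text
clock: 24.42
eef_pos: [515.4, -171.6, 121.5]
eef_rot: [-3.142, 0.0, 1.554]
wrist_force: [0.0, -0.1, -2.0]
finger_gap: 55.7
finger_force: 30.0
```

jog_arm(rows=[0.4, -1, 0, 0, 0, 0.02, 1, 0.9, -2.4, 0, 0, 0, 0.04, 1, 1.1, -3, 0, 0, 0, 0.05, 1, 1.1, -3, 0, 0, 0, 0.05, 1, 1.1, -3, 0, 0, 0, 0.05, 1, 0.9, -2.4, 0, 0, 0, 0.04, 1, 0.6, -1.6, 0, 0, 0, 0.03, 1, 0.3, -0.7, 0, 0, 0, 0, 1, 0, 0, 0, 0, 0, 0, 1, 0, 0, 0, 0, 0, 0, 1])

```text
clock: 25.25
eef_pos: [578.9, -339.2, 121.3]
eef_rot: [-3.141, -0.001, 1.834]
wrist_force: [-0.9, 0.3, -1.0]
finger_gap: 55.7
finger_force: 30.0
```

jog_arm(rows=[0.1, -0.3, -1, 0, 0, 0, 1, 0, -0.3, -2, 0, 0, 0, 1, 0, 0, -2, 0, 0, 0, 1, 0, 0, -1.5, 0, 0, 0, 1, 0, 0, -0.8, 0, 0, 0, 1, 0, 0, -0.5, 0, 0, 0, 1, 0, 0, -0.3, 0, 0, 0, 1, 0, 0, -0.1, 0, 0, 0, 1, 0, 0, 0, 0, 0, 0, 1, 0, 0, 0, 0, 0, 0, 1])

```text
clock: 26.08
eef_pos: [580.4, -346.5, 40.3]
eef_rot: [3.141, 0.001, 1.835]
wrist_force: [-0.5, 0.5, -2.2]
finger_gap: 55.7
finger_force: 30.0
```

jog_arm(rows=[0, 0.1, -0.1, 0, 0, 0, 1, 0, 0, -0.1, 0, 0, 0, 1, 0, 0, -0.1, 0, 0, 0, 1, 0, 0, -0.1, 0, 0, 0, 1, 0, 0, 0, 0, 0, 0, 1, 0, 0, 0, 0, 0, 0, 1])

```text
clock: 26.58
eef_pos: [580.3, -345.6, 37.4]
eef_rot: [3.141, 0.001, 1.835]
wrist_force: [-6.9, 4.4, 14.1]
finger_gap: 55.5
finger_force: 30.0
```

On the floor. Release, rise and back off to clear the view.

jog_arm(rows=[0, 0, 0, 0, 0, 0, 0.35, 0, 0, 0, 0, 0, 0, 0.3, 0, 0, 0, 0, 0, 0, 0.25, 0, 0, 0, 0, 0, 0, 0.2, 0, 0, 1, 0, 0, 0, 0.2, 0, 0, 2.5, 0, 0, 0, 0.2, 0, 0, 3, 0, 0, 0, 0.2, 0, 0, 3, 0, 0, 0, 0.2, -1, 1, 3, 0, 0, 0, 0.2, -2, 2, 2, 0, 0, 0, 0.2, -2.5, 2.5, 0, 0, 0, 0, 0.2, -2.5, 2.5, 0, 0, 0, 0, 0.2, -2.5, 2.5, 0, 0, 0, 0, 0.2, -2.5, 2.5, 0, 0, 0, 0, 0.2, -2, 2, 0, 0, 0, 0, 0.2, -1, 1, 0, 0, 0, 0, 0.2, 0, 0, 0, 0, 0, 0, 0.2, 0, 0, 0, 0, 0, 0, 0.2])

```text
clock: 28.08
eef_pos: [420.4, -185.5, 181.5]
eef_rot: [3.14, 0.001, 1.835]
wrist_force: [1.6, -0.3, 0.6]
finger_gap: 75.3
finger_force: 0.0
```

```bash
python3 - <<'E'
from h import *
for n in('scene','top'): 
    grab(n)
    p,d,W=cloud(n); q=W[(d>0)&(W[...,2]>50)&(W[...,2]<80)&(W[...,0]>530)&(W[...,1]<-220)&(W[...,1]>-400)]
    for z0,z1 in((52,64),(65,76)):
        t=q[(q[:,2]>z0)&(q[:,2]<z1)]
        if z0==52: t=t[t[:,1]<-310]
        c=cv2.minAreaRect(t[:,:2].astype(np.float32)); o=np.array(c[0])-[573,-316.5]
        print(n,c,np.median(t[:,2]),'rack',o@[.966,.259],o@[-.259,.966])
p=np.load('scene.npz')['p']; cv2.imwrite('pics/s5.png',cv2.resize(p[110:310,80:420],(800,470),interpolation=2))
E
```

```text
scene ((580.3497924804688, -345.05328369140625), (53.720855712890625, 54.7747917175293), 74.0723648071289) 59.980859376686084 rack -0.2954009399414064 -29.48606829833984
scene ((656.8912963867188, -254.56475830078125), (231.42738342285156, 35.21950149536133), 14.04720401763916) 70.32355668947852 rack 97.08021990966796 38.10159771728515
top ((583.9130249023438, -347.5367431640625), (54.770687103271484, 49.011165618896484), 57.616477966308594) 59.35412791122219 rack 2.503465576171875 -32.807967346191404
top ((763.8545532226562, -221.71388244628906), (18.96831703186035, 1.9940370321273804), 3.3131253719329834) 71.13230335323898 rack 208.91510285949707 42.1320602722168
```

View pics/s5.png

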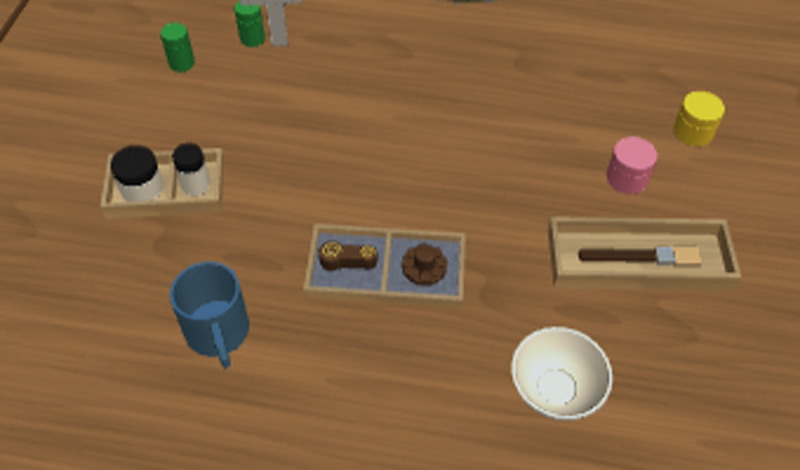

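The picture shows everything in place: the jars upright in the rack at (137,172) and (191,168), the scroll and rosette in the tray at (349,256) and (425,262), and the brush in its box at (640,256). The wide jar measures within about 3 mm of its bay's centre. Handing in.

```bash
python3 -c "
from cell import manip
print(manip.sign_off())"
```

```text
the job is handed in; nothing more can be done
None
```

I handed the job in at about 28 s, and the final pictures show both jars upright in their bays, the brush flat in its box, and the rosette and scroll face up in separate tray halves, with the bowl, the mug and the look-alikes untouched; sign-off returned no verdict.

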